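# Dry-fit four staves for edge gluing

### The arm

A 6-joint arm with a two-finger parallel gripper is mounted at the origin on the work surface. World frame = base frame: x ahead of the robot, y to its left, z up, the work surface at z = 0. Lengths are in mm, angles in rad, forces in N, time in s.
With the tool pointing down it reaches from about 350 to 975 mm from the base axis. Payload 7.1 kg.
Tool frame: the origin (TCP) lies at the very end of the fingers, on their centre line; the grasp point (between the pads) lies 19 mm behind it; z points along the fingers, y is the line along which they close (so a half turn about z gives the same grasp; the last joint's range is limited). The gripper opens to 88 mm and grips with 3 to 60 N. Pads are 20 mm wide; open, the fingers measure 115 mm over their backs; the gripper's body (75 mm by 178 mm) begins 61 mm behind the grasp point.
Start: joints at [1.108, 0.423, 1.63, -0, 1.089, -0.019], TCP at [268.326, 564.451, 187.575] pointing down, gripper open.
Joint ranges: [-3, 3], [-0.9, 2.11], [0.09, 2.58], [-1.31, 4.45], [0.11, 2.69], [-2.54, 2.54]. Speed limits (rad/s): [2.39, 2.39, 3.01, 3.14, 3.14, 3.14].

### API

Orientations are given as a unit quaternion [x, y, z, w].
In Python, from cell import sense, grab_frame, finish_job gives the robot as it stands.
- The arm moves only by the tool servo_tool, never from a script. Its argument "targets" is a list of rows, each a list of 3 entries, a list of its own where there are three numbers: the opening, from -1 (shut) to 1 (fully open), then the shift along the tool's x, y, z in mm, then the turn about the tool's z in rad. In form: [[gripper, [tx, ty, tz], turn], ...]. A call has exactly 8 rows; each row shifts and turns the commanded pose from where the row before left it, along the tool's axes as they then stand; what a row does not reach is not made up. A row lasts 1/12 s, in which the tool goes at most 41.7 mm and 7.16 degrees, less where a joint would pass 70% of its speed; a pose out of reach is approached as far as the arm can. A call is refused whole if a number of a shift passes 41.7 or a number of a turn 0.125, either way. A call with a gripper value outside its range is refused whole. The fingers move at their own pace and stop on an object; "newtons" is the grip in N (left out, the last holds). Time passes only in rows, so rows that do not move let the fingers close, or fill a call up. It gives the time, the measured TCP pose, the force, the opening and the grip force at its end, in the units of the state.
- sense(): the state, without advancing time (a new reading comes with each control period).
- grab_frame(name): name is "side" or "top" or "wrist"; returns a dict with "frame" (420x560x3 uint8, red, green, blue), "z_map" (420x560 float32, mm along the optical axis (not along the pixel's ray), 0 where there is no reading), "camera_matrix" (3x3 intrinsics, pixels), "rvec" (rotation vector, rad) and "tvec" (3), from world to camera coordinates, as OpenCV has them; the wrist camera has in their place "T_tool_cam" (4x4, takes a point from camera to tool coordinates, whose origin is the TCP and whose axes are the flange's). Camera axes: x right, y down, z forward; pixel columns grow to the right and rows downward; lengths in mm; the calibration is good to about 2 mm. The wrist camera is an equidistant fisheye: a pixel r from the principal point sees the ray r / f radians off the axis. A picture is of the moment at which its call begins: read the wrist's pose just before it.
- finish_job(): hands the job in; it is judged then, once.
The state is a dict: "time": time; "joint_pos": joint angles; "joint_vel": joint speeds; "joint_efforts": joint torques, N m; "tool_pos": TCP position; "eef_rot": TCP orientation; "force": force on the tool from outside, world axes, zero at the start; "torque": the same for the moment, N m; "width": finger opening in mm; "finger_force": force on a finger pad.
Only numpy, scipy, OpenCV 4.12 (cv2) and the standard library are available. Lean on these libraries where they do the work, as an engineer would, in place of code of your own. Each camera call takes 0.05 s, during which the arm holds its last target. There are 200 camera calls.

### The job

Get the panel ready for gluing: take the dark stave out of the cardboard box and lay it flat on the gluing board with the three pale ones, then push all four into one tight row in the corner of the board, side by side in any order, with an end of each flush against the fence at the far edge, the first one flush against the stop on the right, and no gaps between them. Leave the red offcut in the box and do not disturb the other things on the bench.

Things in the scene. Friction and masses are not known exactly. Their poses are not given: they have to be found in the camera images.
- board: green-painted gluing board 250 (x) x 310 (y) x 18 mm, fixed. Origin under its centre at bench level; x away from the robot to the fence, y left, z up; top at z = 18 mm. Fence: strip 20 mm high above the board, 25 mm thick, along the far edge, inner face at x = +100 mm. Stop: like strip along the right edge, inner face at y = -130 mm. Left and near sides open
- stave_a: pale wooden stave (flat rectangular stick) 110 x 40 x 25 mm, 80 g, lying flat and askew on the gluing board. Origin at its centre; x along its 110 mm length, y across its 40 mm width, z through its 25 mm thickness
- stave_b: pale wooden stave (flat rectangular stick) 110 x 40 x 25 mm, 80 g, lying flat and askew on the gluing board. Origin at its centre; x along its 110 mm length, y across its 40 mm width, z through its 25 mm thickness
- stave_c: pale wooden stave (flat rectangular stick) 110 x 40 x 25 mm, 80 g, lying flat and askew on the gluing board. Origin at its centre; x along its 110 mm length, y across its 40 mm width, z through its 25 mm thickness
- stave_d: dark wooden stave of the same size, 110 x 40 x 25 mm, 80 g, lying flat in the cardboard box at the start, its length roughly along the box's x. Origin and axes as on the pale staves
- box: open cardboard box 200 x 200 mm, 65 mm high, walls and floor 4 mm thick, fixed to the bench. Origin under its centre at bench level; x and y along its sides, z up
- offcut: small red block 30 x 30 x 20 mm lying in a corner of the cardboard box, not wanted. Origin at the centre of its underside
- tea_bottle: green drink bottle with a white cap, 64 mm across, 190 mm high, standing; bystander. Origin at the centre of its underside, z up along it
- glue_bottle: white bottle with an orange cap, 52 mm across, 130 mm high, standing; bystander. Origin at the centre of its underside, z up along it
- cup: blue cup, 74 mm across the rim, 90 mm high, standing; bystander. Origin at the centre of its underside, z up
- screwdriver: screwdriver with an orange handle lying on the bench right of the board; bystander. x runs along it towards the tip
- turned_stand: turned wooden stand, 80 mm across the foot, 85 mm high, standing left of the box; bystander. Origin at the centre of its underside, z up
Mind the look-alikes: they are no part of the job. What is shaped like the stave_b but pink is not meant.

How it is judged (in metres and radians):
At the end, for the whole second after the job is handed in: All four staves lie flat on the board at rest, within 0.05 rad of square to the fence, each with its far end within about 4 mm of the fence, and all side by side between the stop and 166 mm from it (they are 160 mm wide together, so the gaps add up to 6 mm at most) (x of stave_a in the frame of board between 0.0405 and 0.05 m and y of stave_a in the frame of board between -0.113 and 0.016 m and z of each of stave_a, stave_b, stave_c, stave_d in the frame of board below 0.0345 m and angle between the x axis of each of stave_a, stave_b, stave_c, stave_d and the x axis of board, either way round below 0.05 rad and angle between the z axis of each of stave_a, stave_b, stave_c, stave_d and the z axis of board, either way round below 0.06 rad and linear speed of each of stave_a, stave_b, stave_c, stave_d below 0.01 m/s and x of stave_b in the frame of board between 0.0405 and 0.05 m and y of stave_b in the frame of board between -0.113 and 0.016 m and x of stave_c in the frame of board between 0.0405 and 0.05 m and y of stave_c in the frame of board between -0.113 and 0.016 m and x of stave_d in the frame of board between 0.0405 and 0.05 m and y of stave_d in the frame of board between -0.113 and 0.016 m); the robot touches nothing.
It fails at once if one of the bystanders (drink bottle, glue bottle, cup, screwdriver, turned stand) is shifted by more than 40 mm or knocked over (distance of any of tea_bottle, glue_bottle, cup, screwdriver, turned_stand from where it was at the start of the episode above 0.04 m or angle between any of cup, glue_bottle, tea_bottle, turned_stand's own z axis and vertical above 0.6 rad).
It fails at once if the red offcut leaves the cardboard box (x of offcut in the frame of box above 0.11 m or x of offcut in the frame of box below -0.11 m or y of offcut in the frame of box above 0.11 m or y of offcut in the frame of box below -0.11 m).
It also fails if it takes over 70 s, if anything falls off the work surface, if the arm or the gripper's body presses on something with over 40 N, if the wrist force passes 120 N, or if a joint passes its speed limit or range.

## Working session

There is one attempt and no reset: what is moved stays moved. The work goes in short steps, Python scripts to look and compute and a tool call to move; the robot and the scene stay as the last step left them, time stands still between calls to the robot, and variables do not carry over. Pictures are saved under pics/ and viewed, at most 10 in all, crops included, and the job is handed in when it is done.

Besides the shell and the picture viewer there is one more tool, called after "Call:" as name(argument=value, ...), one argument or row to a line, values as JSON. servo_tool: Moves the arm, as the interface text tells. Its arguments: {"type":"object","properties":{"targets":{"type":"array","items":{"type":"array"}},"newtons":{"type":"number"}},"required":["targets"]}

```bash
mkdir -p pics; ls
cat > h.py <<'E'
import numpy as np, cv2
from cell import sense, grab_frame, finish_job
def cast(f,px,z):
    K=np.array(f["camera_matrix"]);R=cv2.Rodrigues(np.array(f["rvec"],float))[0];t=np.array(f["tvec"],float).ravel()
    px=np.atleast_2d(px).astype(float); d=np.c_[px,np.ones(len(px))]@np.linalg.inv(K).T@R; c=-R.T@t
    return c+d*((z-c[2])/d[:,2])[:,None]
def cloud(f):
    h,w=f["z_map"].shape;K=np.array(f["camera_matrix"]);u,v=np.meshgrid(np.arange(w),np.arange(h));z=f["z_map"]
    P=np.stack([u,v,np.ones_like(u)],-1)@np.linalg.inv(K).T*z[...,None]
    R=cv2.Rodrigues(np.array(f["rvec"],float))[0];t=np.array(f["tvec"],float).ravel()
    return (P-t)@R
def save(im,n): cv2.imwrite("pics/"+n,im[...,::-1])
E
python3 - <<'E'
from h import *
s=sense();print(s)
f=grab_frame("top");save(f["frame"],"top0.png");np.save("top0.npy",f,allow_pickle=True)
g=grab_frame("side");save(g["frame"],"side0.png")
for x in(f,g):print(x["camera_matrix"],x["rvec"],x["tvec"])
E
```

```text
pics
{'time': 0.0, 'joint_pos': array([ 1.10802214e+00,  4.23859574e-01,  1.63066965e+00, -2.20190043e-05,
        1.08857659e+00, -1.90234950e-02]), 'joint_vel': array([ 0.00151341, -0.00164805,  0.00084529,  0.00030513, -0.00056141,
        0.00014709]), 'joint_efforts': array([-4.02319085e-03, -5.44641852e+01, -2.73655897e+01,  6.40942482e-02,
        2.29483692e-02, -8.74403918e-05]), 'tool_pos': array([268.06162512, 563.93667696, 186.79802817]), 'eef_rot': array([ 2.20054331e-01,  9.75487324e-01, -7.37058433e-04, -1.71032718e-04]), 'force': array([-0.5186533 ,  0.49845139,  0.36843622]), 'torque': array([-0.00439369, -0.03861213, -0.01572545]), 'finger_force': 0.0, 'width': 87.70454947053553}
[[390.36201614   0.         274.90993688]
 [  0.         390.36201614 212.46426473]
 [  0.           0.           1.        ]] [ 2.08524637 -2.14729564  0.17049764] [  47.16506147  559.6445855  1015.72306021]
[[512.10887455   0.         278.18058228]
 [  0.         512.10887455 204.74565738]
 [  0.           0.           1.        ]] [ 2.20128136 -0.37501197  0.20852274] [-527.17433457  174.63387486 1180.94146275]
```

View pics/top0.png

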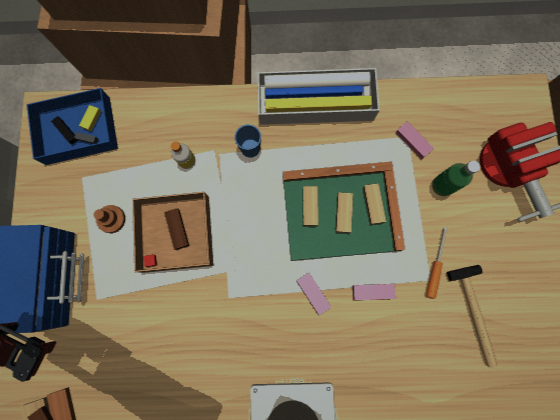

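View pics/side0.png

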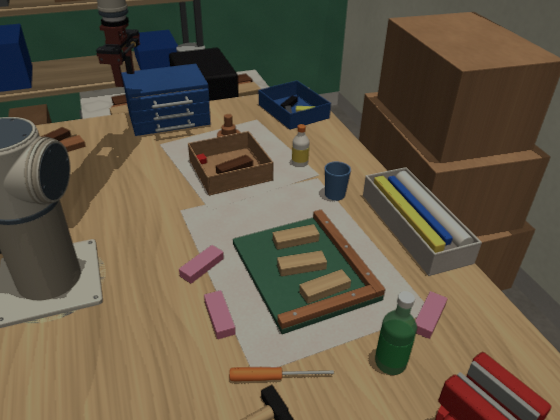

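Top view: the pale staves are at (310,206), (344,212) and (374,203) on the green board, with the fence above and the stop on the right. The dark stave is at (177,229) in the box, and the red offcut at (150,261). The pink look-alikes at (313,293), (374,292) and (414,140) are not wanted: wrong colour, and they lie off the board. The side view agrees.

```bash
cat >> h.py <<'E'
def staves(f):
    hsv=cv2.cvtColor(f["frame"],cv2.COLOR_RGB2HSV);C=cloud(f);out={}
    return hsv,C
def rect(f,m,z):
    c=max(cv2.findContours(m.astype(np.uint8),cv2.RETR_EXTERNAL,cv2.CHAIN_APPROX_NONE)[0],key=cv2.contourArea)[:,0]
    return rectp(cast(f,c,z)[:,:2])
def rectp(p):
    (c,(w,h),a)=cv2.minAreaRect(p.astype(np.float32))
    if w<h: w,h,a=h,w,a+90
    a=(a+90)%180-90
    return np.round([*c,w,h,a],1)
E
python3 - <<'E'
from h import *
f=np.load("top0.npy",allow_pickle=True).item()
hsv=cv2.cvtColor(f["frame"],cv2.COLOR_RGB2HSV);C=cloud(f)
im=f["frame"]
for n,(u,v) in dict(board=(325,240),fence=(340,171),stop=(397,220),a=(310,206),b=(344,212),c=(374,203),d=(177,229),boxfloor=(160,215),off=(150,261),wall=(136,240),wallR=(211,240),bench=(120,350)).items():
    print(n,hsv[v,u],C[v,u].round(1))
cv2.imwrite("pics/crop0.png",cv2.resize(im[150:285,120:420,::-1],None,fx=2.6,fy=2.6,interpolation=cv2.INTER_CUBIC))
E
```

```text
board [ 71 102 100] [ 485.  -105.7   16.7]
fence [ 12 153 130] [ 675.8 -155.2   38.7]
stop [ 12 151 154] [ 532.  -303.1   36.7]
a [ 21 101 167] [577.3 -66.3  43.9]
b [ 20 101 166] [ 557.3 -158.4   45.2]
c [ 20 103 166] [ 580.6 -242.8   41.2]
d [ 10 152  84] [526.9 305.8  27.5]
boxfloor [ 14 124 152] [572.9 362.7   2.2]
off [  1 190 160] [440.3 379.7  25.1]
wall [ 16 145  37] [496.7 411.5  49.9]
wallR [16 72 67] [496.2 215.1   2.4]
bench [ 17 110 104] [203.3 463.9  -2. ]
```

View pics/crop0.png

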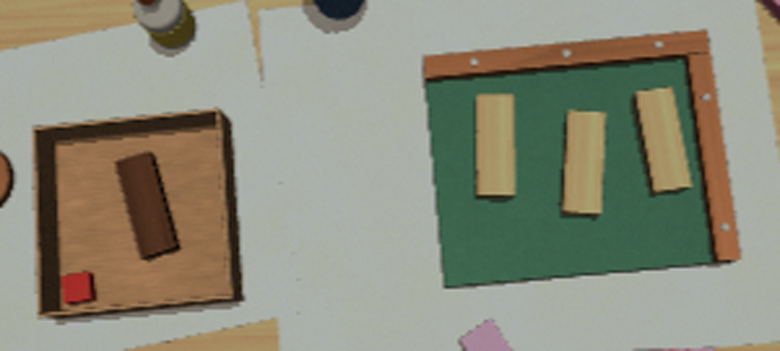

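The crop confirms the three pale staves on the board, the dark stave alone in the box, and pink blocks only off the board.

```bash
cat >> h.py <<'E'
def measure(f):
    hsv=cv2.cvtColor(f["frame"],cv2.COLOR_RGB2HSV);H,S,V=cv2.split(hsv)
    C=cloud(f);X,Y,Z=C[...,0],C[...,1],C[...,2]
    onb=(X>400)&(X<720)&(Y>-340)&(Y<60)
    r={}
    m=(H<16)&(S>120)&(V>60)&onb&(Z>26)
    r["strips"]=rect(f,cv2.morphologyEx(m.astype(np.uint8),cv2.MORPH_CLOSE,np.ones((3,3))),38)
    r["green"]=rect(f,(H>55)&(H<90)&(S>70)&onb,18)
    pale=((H>=17)&(H<30)&(S>60)&(V>120)&onb&(Z>32)).astype(np.uint8)
    r["pale"]=[rectp(cast(f,c[:,0],43)[:,:2]) for c in cv2.findContours(pale,0,cv2.CHAIN_APPROX_NONE)[0] if cv2.contourArea(c)>100]
    return r,(H,S,V,X,Y,Z)
E
python3 - <<'E'
from h import *
f=np.load("top0.npy",allow_pickle=True).item()
r,(H,S,V,X,Y,Z)=measure(f);print(r)
box=(X>400)&(X<640)&(Y>190)&(Y<440)
print("d",rect(f,(V<110)&(S>110)&(H<14)&box&(Z>16)&(Z<40)&(X>420)&(X<600)&(Y>235)&(Y<390),29))
print("off",rect(f,(H<6)&(S>150)&(V>110)&box,24))
w=box&(Z>56)&(Z<80); print("boxrim",rectp(np.c_[X[w],Y[w]]), w.sum())
for n,(u0,u1,v0,v1) in dict(glue=(165,200,138,172),cup=(230,265,120,160),stand=(90,125,200,235)).items():
    s=np.s_[v0:v1,u0:u1];m=Z[s]>25;print(n,X[s][m].min(),X[s][m].max(),Y[s][m].min(),Y[s][m].max(),Z[s].max())
s=sense();q=s["eef_rot"]
from scipy.spatial.transform import Rotation as Ro
print(Ro.from_quat(q).as_matrix().round(3))
E
```

```text
{'strips': array([ 566.3, -154.4,  307.2,  247.3,  -86.5]), 'green': array([ 553.5, -144.3,  284.7,  224.7,  -86.5]), 'pale': [array([ 558.4, -159.3,  108.3,   38.8,   -6.1]), array([580.7, -66.6, 107.3,  38.8,  -2.3]), array([ 580.5, -243.6,  108.2,   38.7,    6.7])]}
d [529.3 308.9 111.3  40.7  16.3]
off [442.9 383.2  29.4  29.1 -78.6]
boxrim [517.6 316.6 201.5 200.7 -86. ] 591
glue 367.43190980349374 759.9149859282787 11.034601159725293 311.10342378063024 1100.9050682869436
cup 367.43190980349374 841.2366190451623 11.034601159725293 136.62749621413408 1100.9050682869436
stand 367.43190980349374 586.9706448395552 11.034601159725293 524.4020541746188 1100.9050682869436
[[-0.903  0.429 -0.001]
 [ 0.429  0.903 -0.001]
 [ 0.    -0.001 -1.   ]]
```

Call:
servo_tool(
  targets=[
    [0.1, [-26, -25, 0], 0],
    [0.1, [-26, -25, 0], 0],
    [0.1, [-26, -25, 0], 0],
    [0.1, [-26, -25, 0], 0],
    [0.1, [-26, -25, 0], 0],
    [0.1, [-26, -25, 0], 0],
    [0.1, [-26, -25, 0], 0],
    [0.1, [-26, -25, 0], 0],
  ],
  newtons=20,
)

```text
time: 0.77
tool_pos: [370.3, 292.8, 187.4]
eef_rot: [0.22, 0.976, -0.0, -0.0]
force: [0.3, -0.2, -0.7]
width: 48.3
finger_force: 0.0
```

Call:
servo_tool(
  targets=[
    [0.1, [-26, -25, 0], 0],
    [0.1, [-26, -25, 0], 0],
    [0.1, [-26, -25, 0], 0],
    [0.1, [-26, -25, 0], 0],
    [0.1, [-26, -25, 0], 0],
    [0.1, [-26, -25, 0], 0],
    [0.1, [-26, -25, 0], 0],
    [0.1, [-26, -25, 0], 0],
  ],
)

```text
time: 1.43
tool_pos: [472.3, 22.7, 187.5]
eef_rot: [0.22, 0.975, -0.0, -0.0]
force: [0.9, 0.7, 0.1]
width: 48.4
finger_force: 0.0
```

Call:
servo_tool(
  targets=[
    [0.1, [-26, -25, 0], 0],
    [0.1, [-26, -25, 0], 0],
    [0.1, [-26, -25, 0], 0],
    [0.1, [-26, -25, 0], 0],
    [0.1, [-26, -25, 0], 0],
    [0.1, [-26, -25, 0], 0],
    [0.1, [-26, -25, 0], 0],
    [0.1, [-26, -20, 0], 0],
  ],
)

```text
time: 2.1
tool_pos: [576.2, -243.1, 187.1]
eef_rot: [0.22, 0.975, -0.0, -0.0]
force: [-0.1, 0.8, -0.3]
width: 48.1
finger_force: 0.0
```

Call:
servo_tool(
  targets=[
    [0.1, [0, 0, 10], -0.08],
    [0.1, [0, 0, 10], -0.08],
    [0.1, [0, 0, 10], -0.08],
    [0.1, [0, 0, 10], -0.08],
    [0.1, [0, 0, 10], -0.08],
    [0.1, [0, 0, 10], -0.08],
    [0.1, [0, 0, 10], -0.08],
    [0.1, [0, 0, 0], 0],
  ],
)

```text
time: 2.77
tool_pos: [574.8, -240.2, 115.2]
eef_rot: [-0.059, 0.998, 0.001, -0.002]
force: [-0.8, 0.3, -0.6]
width: 48.5
finger_force: 0.0
```

Call:
servo_tool(
  targets=[
    [0.1, [-3, -2, 15], 0],
    [0.1, [-2, -0.5, 15], 0],
    [0.1, [0, 0, 15], 0],
    [0.1, [0, 0, 12], 0],
    [0.1, [0, 0, 10], 0],
    [0.1, [0, 0, 8], 0],
    [0.1, [0, 0, 5], 0],
    [0.1, [0, 0, 0], 0],
  ],
)

```text
time: 3.43
tool_pos: [581.0, -242.5, 36.3]
eef_rot: [-0.058, 0.998, 0.0, -0.001]
force: [0.3, 0.5, 0.4]
width: 48.4
finger_force: 0.0
```

Run:
```python
from h import *
print(sense()["tool_pos"],sense()["force"])
f=grab_frame("wrist");save(f["frame"],"w1.png")
```

```text
[ 581.02131683 -242.46300964   36.31194022] [0.26487721 0.53174394 0.36379191]
```

View pics/w1.png

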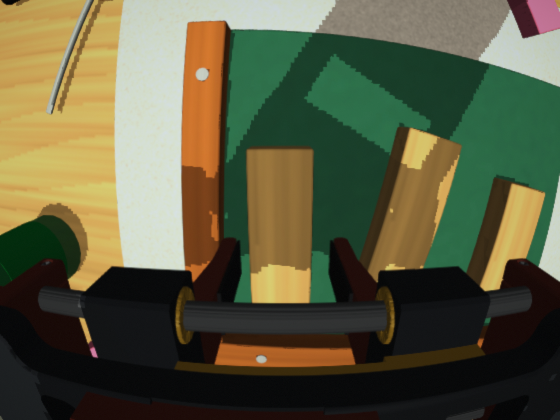

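The wrist view shows the fingers straddling the right-hand stave (280,230), with the left-hand finger at (230,265) clear of the stop.

Call:
servo_tool(
  targets=[
    [0.1, [0, 0, 8], 0],
    [0.1, [0, 0, 7], 0],
    [-0.3, [0, 0, 0], 0],
    [-0.3, [0, 0, 0], 0],
    [-0.3, [0, 0, 0], 0],
    [-0.3, [0, 0, 0], 0.03],
    [-0.3, [0, 0, 0], 0.026],
    [-0.3, [-6, 0, 0], 0],
  ],
)

```text
time: 4.15
tool_pos: [587.1, -242.4, 22.8]
eef_rot: [-0.029, 1.0, 0.0, -0.0]
force: [-0.6, -1.1, 0.2]
width: 30.5
finger_force: 0.0
```

Call:
servo_tool(
  targets=[
    [-0.3, [-7, 0, 0], 0],
    [-0.3, [-7, 0, 0], 0],
    [-0.3, [-6, 0, 0], 0],
    [-0.3, [-5, 0, 0], 0],
    [-0.3, [-4, 0, 0], 0],
    [-0.3, [-2, 0, 0], 0],
    [-0.3, [-1, 0, 0], 0],
    [-0.3, [0, 0, 0], 0],
  ],
)

```text
time: 4.82
tool_pos: [619.6, -240.4, 22.5]
eef_rot: [-0.03, 1.0, 0.0, -0.0]
force: [-0.6, 0.5, -0.1]
width: 31.0
finger_force: 0.0
```

Run:
```python
from h import *
f=grab_frame("wrist");g=grab_frame("side");t=grab_frame("top")
im=np.hstack([cv2.resize(f["frame"],(400,300)),cv2.resize(g["frame"][190:340,220:420],(400,300))])
save(im,"w2.png")
print(measure(t)[0])
```

```text
{'strips': array([674.2, -86.7, 185.2,  23.5, -86.6]), 'green': array([591.9, -91.2, 183.3, 141.5, -86.5]), 'pale': [array([614.4, -68. ,  39.9,  38.8,  -2.3])]}
```

View pics/w2.png

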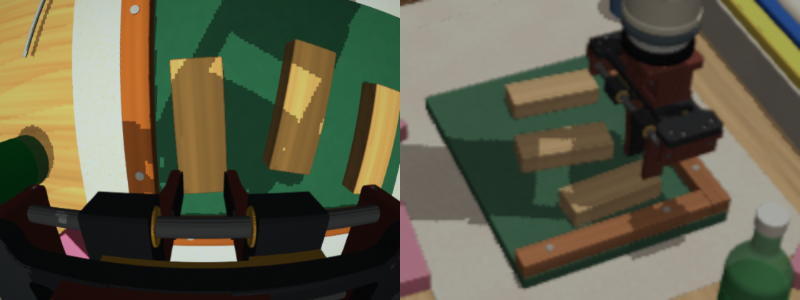

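```bash
cat >> h.py <<'E'
def pale_side(g):
    H,S,V=cv2.split(cv2.cvtColor(g["frame"],cv2.COLOR_RGB2HSV));C=cloud(g);X,Y,Z=C[...,0],C[...,1],C[...,2]
    m=(Z>36)&(Z<50)&(H>=15)&(H<30)&(S>60)&(X>430)&(X<665)&(Y>-290)&(Y<10)
    out=[]
    n,l,st,_=cv2.connectedComponentsWithStats(m.astype(np.uint8))
    for i in range(1,n):
        if st[i,4]>60:
            p=cast(g,np.argwhere(l==i)[:,::-1],43)[:,:2]; out.append(rectp(p))
    return out
def wristpale():
    from scipy.spatial.transform import Rotation as Ro
    s=sense();f=grab_frame("wrist");K=f["camera_matrix"];T=np.array(f["T_tool_cam"])
    h,w=f["z_map"].shape;u,v=np.meshgrid(np.arange(w),np.arange(h))
    x=(u-K[0,2])/K[0,0];y=(v-K[1,2])/K[1,1];r=np.hypot(x,y);k=np.where(r>0,np.tan(np.minimum(r,1.5))/np.maximum(r,1e-9),1)
    z=f["z_map"];P=np.stack([x*k*z,y*k*z,z],-1)@T[:3,:3].T+T[:3,3]
    return f,P@Ro.from_quat(s["eef_rot"]).as_matrix().T+s["tool_pos"]
E
python3 - <<'E'
from h import *
g=grab_frame("side");print(pale_side(g))
f,P=wristpale()
H,S,V=cv2.split(cv2.cvtColor(f["frame"],cv2.COLOR_RGB2HSV))
m=(H>=14)&(H<32)&(S>60)&(P[...,2]>36)&(P[...,2]<50)&(P[...,0]>430)&(P[...,0]<665)&(P[...,1]>-290)
n,l,st,_=cv2.connectedComponentsWithStats(m.astype(np.uint8))
for i in range(1,n):
    if st[i,4]>200: q=P[l==i];print(rectp(q[:,:2]),q[:,2].mean(),st[i,4])
C=cloud(g);s=np.s_[190:340,220:420]
H,S,V=cv2.split(cv2.cvtColor(g["frame"],cv2.COLOR_RGB2HSV))
for u,v in[(300,289),(380,279),(385,283),(345,268)]:print((u,v),H[v,u],S[v,u],C[v,u].round(0))
E
```

```text
[array([579.2, -76. , 110.8,  50.7,  -2.2]), array([ 557.6, -167.6,  110.5,   48.4,   -6.2]), array([ 579.7, -250.4,  112.2,   46.1,    6.4])]
[ 558.7 -159.9  110.2   41.3   -6.2] 43.35624437601312 11448
[ 580.5 -244.4  109.6   40.     6.6] 43.6090268306396 13052
[580.  -67.5 109.5  42.1  -1.8] 42.97215854985992 6094
(300, 289) 17 116 [ 525. -238.   30.]
(380, 279) 26 23 [ 726. -245.    2.]
(385, 283) 26 22 [ 732. -258.   -1.]
(345, 268) 6 152 [ 615. -266.   92.]
```

Run:
```python
from h import *
f,P=wristpale();s=sense();print(s["tool_pos"],s["width"],s["joint_pos"].round(3))
print(np.array(f["T_tool_cam"]).round(2))
for u,v in[(242,240),(240,250),(245,265),(322,240),(325,250),(330,265),(318,248),(270,250),(270,262),(230,290),(290,310)]:print((u,v),f["frame"][v,u],P[v,u].round(1),f["z_map"][v,u])
```

```text
[ 619.43292903 -240.48686686   22.60382511] 30.918290508922055 [-0.388  0.683  1.62   0.     0.839 -2.019]
[[  -0.     -0.97   -0.26   71.03]
 [   1.     -0.     -0.      1.14]
 [  -0.     -0.26    0.97 -197.75]
 [   0.      0.      0.      1.  ]]
(242, 240) [32 13 11] [ 609.6 -262.2   62.4] 168.09386
(240, 250) [32 12 11] [ 609.8 -261.6   75.7] 155.31612
(245, 265) [30 13 10] [ 609.2 -257.1   93.3] 138.23811
(322, 240) [31 12  9] [ 607.  -220.7   62.9] 167.63316
(325, 250) [32 12  9] [ 607.1 -220.7   76.3] 154.74095
(330, 265) [31 14 11] [ 607.4 -220.4   92.7] 138.90933
(318, 248) [17  9  8] [ 609.  -223.2   69.4] 161.82309
(270, 250) [150 114  60] [ 622.2 -247.8   43.5] 189.92873
(270, 262) [148 112  58] [ 630.3 -247.5   42.7] 192.738
(230, 290) [30 12  9] [ 610.2 -260.5  114. ] 118.49343
(290, 310) [35 36 36] [ 592.2 -239.7  152.9] 76.57789
```

Run:
```python
from h import *
f,P=wristpale();I=f["frame"].astype(int)
for x0 in (np.s_[225:262],np.s_[305:345]):
  for v in range(222,262,3):
    row=[(u,P[v,u].round(0).tolist()) for u in range(x0.start,x0.stop) if I[v,u].sum()<75 and abs(P[v,u,0]-609)<14]
    if row: print(v,row[0],row[-1])
```

```text
240 (239, [610.0, -264.0, 63.0]) (251, [609.0, -257.0, 63.0])
243 (238, [610.0, -264.0, 67.0]) (255, [611.0, -255.0, 63.0])
246 (237, [610.0, -264.0, 70.0]) (255, [613.0, -255.0, 62.0])
249 (236, [610.0, -264.0, 75.0]) (255, [614.0, -255.0, 63.0])
252 (235, [610.0, -264.0, 79.0]) (255, [616.0, -255.0, 63.0])
255 (233, [610.0, -264.0, 83.0]) (255, [618.0, -255.0, 63.0])
258 (233, [610.0, -263.0, 86.0]) (255, [619.0, -255.0, 64.0])
261 (231, [610.0, -264.0, 89.0]) (255, [620.0, -255.0, 64.0])
240 (318, [607.0, -223.0, 64.0]) (330, [607.0, -217.0, 63.0])
243 (314, [610.0, -224.0, 61.0]) (331, [607.0, -216.0, 67.0])
246 (314, [611.0, -224.0, 62.0]) (332, [607.0, -217.0, 72.0])
249 (314, [613.0, -224.0, 62.0]) (333, [607.0, -216.0, 74.0])
252 (314, [614.0, -224.0, 64.0]) (334, [607.0, -217.0, 78.0])
255 (314, [616.0, -224.0, 63.0]) (336, [607.0, -216.0, 82.0])
258 (314, [618.0, -224.0, 63.0]) (337, [607.0, -216.0, 85.0])
261 (314, [619.0, -224.0, 64.0]) (339, [607.0, -216.0, 89.0])
```

Call:
servo_tool(
  targets=[
    [0.1, [8, 0, 0], 0],
    [0.1, [8, 0, 0], 0],
    [0.1, [8, 0, 0], 0],
    [0.1, [8, 0, 0], 0],
    [0.1, [8, 0, 0], 0],
    [0.1, [4, 0, 0], 0],
    [0.1, [0, 0, 0], -0.028],
    [0.1, [0, 0, 0], -0.028],
  ],
)

```text
time: 5.83
tool_pos: [575.1, -243.3, 22.7]
eef_rot: [-0.058, 0.998, 0.0, -0.0]
force: [0.4, 0.1, 0.6]
width: 48.4
finger_force: 0.0
```

Call:
servo_tool(
  targets=[
    [0.1, [0, 0, 8], 0],
    [0.1, [0, 0, 8], 0],
    [0.1, [0, 0, 6], 0],
    [0.1, [0, 0, 6], 0],
    [0.1, [0, 0, 6], 0],
    [0.1, [0, 0, 5], 0],
    [0.1, [0, 0, 1], 0],
    [0.1, [0, 0, 0], 0],
  ],
)

```text
time: 6.5
tool_pos: [575.4, -242.9, -16.7]
eef_rot: [-0.058, 0.998, 0.0, -0.0]
force: [-4.8, 1.5, 12.1]
width: 48.5
finger_force: 5.7
```

Call:
servo_tool(
  targets=[
    [-0.3, [0, 0, 0], 0],
    [-0.3, [0, 0, 0], 0],
    [-0.3, [0, 0, 0], 0],
    [-0.3, [0, 0, 0], 0],
    [-0.3, [0, 0, 0], 0.028],
    [-0.3, [0, 0, 0], 0.028],
    [-0.3, [-3, 0, 0], 0],
    [-0.3, [-5, 0, 0], 0],
  ],
)

```text
time: 7.17
tool_pos: [581.6, -242.8, -16.8]
eef_rot: [-0.03, 1.0, 0.0, -0.002]
force: [-9.6, -2.0, 14.1]
width: 40.1
finger_force: 24.7
```

Call:
servo_tool(
  targets=[
    [-0.3, [-3, 0, -2], 0],
    [-0.3, [-6, 0, 0], 0],
    [-0.3, [-6, 0, 0], 0],
    [-0.3, [-6, 0, 0], 0],
    [-0.3, [-4, 0, 0], 0],
    [-0.3, [-3, 0, 0], 0],
    [-0.3, [-2, 0, 0], 0],
    [-0.3, [-1, 0, 0], 0],
  ],
)

```text
time: 7.83
tool_pos: [612.0, -240.4, -16.3]
eef_rot: [-0.03, 1.0, 0.001, -0.003]
force: [-10.1, -2.9, 2.7]
width: 39.7
finger_force: 20.0
```

Call:
servo_tool(
  targets=[
    [0.1, [1, 0, 0], 0],
    [0.1, [0, 0, 0], 0],
    [0.1, [0, 0, -10], 0],
    [0.1, [0, 0, -15], 0],
    [0.1, [0, 0, -20], 0],
    [0.3, [16, 28, 0], 0],
    [0.3, [17, 28, 0], 0],
    [0.3, [17, 28, 0], 0],
  ],
)

```text
time: 8.5
tool_pos: [559.4, -159.8, 31.8]
eef_rot: [-0.03, 1.0, -0.001, 0.002]
force: [0.1, 0.1, 0.0]
width: 56.8
finger_force: 0.0
```

Call:
servo_tool(
  targets=[
    [0.3, [0, 0, 0], 0.083],
    [0.3, [0, 0, 0], 0.083],
    [0.3, [0, 0, 10], 0],
    [0.3, [0, 0, 10], 0],
    [0.3, [0, 0, 10], 0],
    [0.3, [0, 0, 8], 0],
    [0.3, [0, 0, 4], 0],
    [0.3, [0, 0, 0], 0],
  ],
)

```text
time: 9.17
tool_pos: [557.5, -159.8, -14.1]
eef_rot: [0.053, 0.999, 0.0, -0.001]
force: [-0.4, 0.3, -0.4]
width: 56.8
finger_force: 0.0
```

Call:
servo_tool(
  targets=[
    [-0.3, [0, 0, 0], 0],
    [-0.3, [0, 0, 0], 0],
    [-0.3, [0, 0, 0], 0],
    [-0.3, [0, 0, -1], -0.083],
    [-0.3, [0, 0, 0], -0.083],
    [-0.3, [-6, 0, 0], 0],
    [-0.3, [-8, 0, 0], 0],
    [-0.3, [-8, 0, 0], 0],
  ],
)

```text
time: 9.83
tool_pos: [581.8, -158.7, -11.1]
eef_rot: [-0.029, 1.0, -0.0, 0.0]
force: [-0.1, -0.3, -1.0]
width: 39.8
finger_force: 20.0
```

Call:
servo_tool(
  targets=[
    [-0.3, [-8, 0, 0], 0],
    [-0.3, [-8, 0, 0], 0],
    [-0.3, [-6, 0, 0], 0],
    [-0.3, [-4, 0, 0], 0],
    [-0.3, [-3, 0, 0], 0],
    [-0.3, [-2, 0, 0], 0],
    [-0.3, [-1, 0, 0], 0],
    [-0.3, [0, 0, 0], 0],
  ],
)

```text
time: 10.5
tool_pos: [611.8, -156.6, -11.7]
eef_rot: [-0.03, 1.0, 0.0, -0.001]
force: [-1.6, -0.2, -0.6]
width: 39.6
finger_force: 20.0
```

Call:
servo_tool(
  targets=[
    [-0.3, [0, -8, 1], 0],
    [-0.3, [0, -8, 1], 0],
    [-0.3, [0, -8, 0], 0],
    [-0.3, [0, -8, 0], 0],
    [-0.3, [0, -7, 0], 0],
    [-0.3, [0, -5, 0], 0],
    [-0.3, [0, -4, 0], 0],
    [-0.3, [0, -2, 0], 0],
  ],
)

```text
time: 11.17
tool_pos: [614.9, -205.8, -12.2]
eef_rot: [-0.03, 1.0, 0.001, -0.001]
force: [-5.4, 9.0, 13.7]
width: 39.3
finger_force: 20.5
```

Call:
servo_tool(
  targets=[
    [-0.3, [0, -1, 0], 0],
    [-0.3, [0, -1, 0], 0],
    [-0.3, [0, -1, 0], 0],
    [-0.3, [0, -1, 0], 0],
    [-0.3, [0, 0, 0], 0],
    [-0.3, [0, 0, 0], 0],
    [-0.3, [0, 0, 0], 0],
    [-0.3, [0, 0, 0], 0],
  ],
)

```text
time: 11.83
tool_pos: [615.1, -209.5, -12.2]
eef_rot: [-0.03, 1.0, 0.001, -0.001]
force: [-5.1, 7.8, 13.4]
width: 40.0
finger_force: 20.3
```

```bash
cat >> h.py <<'E'
BO=np.array([566.3,-154.4]);BY=np.radians(3.5)
def tob(p): d=np.asarray(p)[:2]-BO;c,s=np.cos(BY),np.sin(BY);return np.round([c*d[0]+s*d[1],-s*d[0]+c*d[1]],1)
def wstaves(name=None):
    f,P=wristpale()
    if name: save(f["frame"],name)
    H,S,V=cv2.split(cv2.cvtColor(f["frame"],cv2.COLOR_RGB2HSV))
    m=(H>=14)&(H<32)&(S>60)&(P[...,2]>34)&(P[...,2]<52)&(P[...,0]>430)&(P[...,0]<665)&(P[...,1]>-290)
    m=cv2.morphologyEx(m.astype(np.uint8),cv2.MORPH_OPEN,np.ones((3,3)))
    n,l,st,_=cv2.connectedComponentsWithStats(m)
    for i in range(1,n):
        if st[i,4]>200: q=P[l==i];r=rectp(q[:,:2]);print(tob(r),r[2:4],(r[4]-3.5).round(1),q[:,2].mean().round(1),q[:,2].std().round(1))
    print("tool b",tob(sense()["tool_pos"]))
E
python3 - <<'E'
from h import *
wstaves("w3.png")
E
```

```text
[16.6 85.8] [104.9  42.4] -5.6 42.6 2.4
[  18.2 -108.1] [57. 45.] -0.2 43.3 1.5
[ 26.4 -56.9] [73. 42.] -0.1 43.5 1.0
[ 88.5 -56.9] [40.7 13.8] 86.4 43.6 0.5
tool b [ 45.4 -58. ]
```

View pics/w3.png

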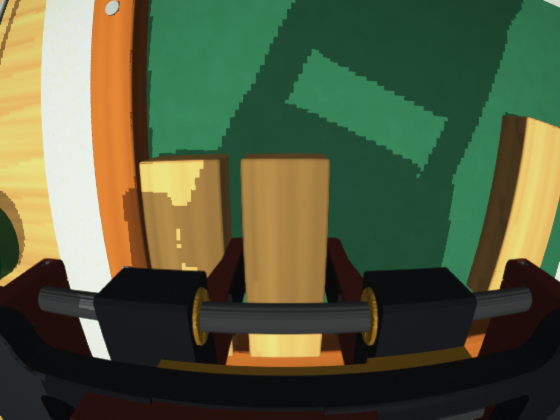

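The wrist view shows the right-hand stave (185,215) almost at the stop and the gripped one (285,200) square beside it, with a finger between them.

Call:
servo_tool(
  targets=[
    [0.1, [1, 5, 0], 0],
    [0.1, [0, 0, 0], 0],
    [0.1, [0, 0, -10], 0],
    [0.1, [0, 0, -15], 0],
    [0.1, [0, 0, -20], 0],
    [0.3, [7, 35, 0], 0],
    [0.3, [7, 35, 0], 0],
    [0.3, [7, 35, 0], 0],
  ],
)

```text
time: 12.55
tool_pos: [588.0, -102.1, 33.6]
eef_rot: [-0.029, 1.0, -0.0, 0.002]
force: [-0.2, -0.0, -1.0]
width: 57.1
finger_force: 0.0
```

Call:
servo_tool(
  targets=[
    [0.3, [7, 35, 0], 0],
    [0.3, [0, 0, 0], 0.096],
    [0.3, [0, 0, 10], 0],
    [0.3, [0, 0, 10], 0],
    [0.3, [0, 0, 10], 0],
    [0.3, [0, 0, 9], 0],
    [0.3, [0, 0, 6], 0],
    [0.3, [0, 0, 0], 0],
  ],
)

```text
time: 13.22
tool_pos: [576.8, -68.2, -15.5]
eef_rot: [0.018, 1.0, 0.0, -0.002]
force: [0.4, 0.3, 0.2]
width: 56.9
finger_force: 0.0
```

Call:
servo_tool(
  targets=[
    [-0.3, [0, 0, 0], 0],
    [-0.3, [0, 0, 0], 0],
    [-0.3, [0, 0, 0], 0],
    [-0.3, [0, 0, -1], -0.096],
    [-0.3, [-6, 0, 0], 0],
    [-0.3, [-8, 0, 0], 0],
    [-0.3, [-6, -10, 0], 0],
    [-0.3, [-4, -15, 0], 0],
  ],
)

```text
time: 13.88
tool_pos: [605.2, -91.1, -12.1]
eef_rot: [-0.03, 1.0, -0.0, 0.001]
force: [-0.5, 0.6, -0.5]
width: 39.7
finger_force: 20.0
```

Call:
servo_tool(
  targets=[
    [-0.3, [-1, -20, 0], 0],
    [-0.3, [-1, -20, 0], 0],
    [-0.3, [0, -10, 0], 0],
    [-0.3, [0, -8, 0], 0],
    [-0.3, [0, -8, 0], 0],
    [-0.3, [0, -6, 0], 0],
    [-0.3, [-1, -4, 0], 0],
    [-0.3, [0, 0, 0], 0],
  ],
)

```text
time: 14.55
tool_pos: [610.6, -167.2, -12.6]
eef_rot: [-0.03, 1.0, 0.0, -0.001]
force: [-1.0, -1.9, -1.5]
width: 39.9
finger_force: 20.0
```

Run:
```python
from h import *
wstaves()
```

```text
[ 26.7 -87.2] [88.6 74.1] -90.0 43.3 1.4
[ 25.2 -14.5] [70.5 41.9] -0.3 44.0 1.1
[ 88.5 -14.6] [40.1 18.9] -93.4 44.0 0.5
tool b [ 43.5 -15.1]
```

Run:
```python
from h import *
f,P=wristpale();t=sense()["tool_pos"]
print(t)
for u,v in[(120,275),(150,275),(150,310),(185,275),(150,350),(40,270),(40,290),(20,310),(100,350),(285,318),(400,275),(440,310),(520,275),(285,375),(225,250),(222,290),(220,340)]:print((u,v),f["frame"][v,u],(P[v,u]-t).round(0))
```

```text
[ 610.59682761 -166.58413488  -12.62268301]
(120, 275) [10 13 13] [-30. -45. 127.]
(150, 275) [12 13 14] [-31. -37. 125.]
(150, 310) [23 27 28] [-30. -31. 140.]
(185, 275) [14 15 16] [-31. -27. 124.]
(150, 350) [23 25 27] [-18. -33. 140.]
(40, 270) [37 14 11] [-28. -75. 127.]
(40, 290) [40 37 37] [-23. -74. 131.]
(20, 310) [29 12 10] [-22. -73. 142.]
(100, 350) [205 117  47] [  73. -117.   52.]
(285, 318) [54 56 56] [-26.  -1. 133.]
(400, 275) [12 14 14] [-35.  29. 125.]
(440, 310) [24 25 28] [-34.  34. 141.]
(520, 275) [31 13  9] [-34.  71. 126.]
(285, 375) [48 36 16] [-19.  -0. 145.]
(225, 250) [51 33 19] [ -9. -29.  54.]
(222, 290) [41 17 14] [-10. -23.  93.]
(220, 340) [32 15 10] [ -1. -21. 113.]
```

Call:
servo_tool(
  targets=[
    [0.1, [1, 5, 0], 0],
    [0.1, [0, 0, 0], 0],
    [0.1, [0, 0, -12], 0],
    [0.1, [0, 0, -20], 0],
    [0.1, [0, 0, -22], 0],
    [0.1, [0, 0, -20], 0],
    [0.4, [4, 36, 0], 0],
    [0.4, [4, 36, 0], 0],
  ],
)

```text
time: 15.32
tool_pos: [599.7, -91.1, 64.6]
eef_rot: [-0.029, 1.0, -0.001, 0.003]
force: [0.1, 0.4, 0.5]
width: 58.0
finger_force: 0.0
```

Call:
servo_tool(
  targets=[
    [0.4, [4, 37, 0], 0],
    [0.4, [4, 37, 0], 0],
    [0.4, [4, 37, 0], 0],
    [0.4, [4, 37, 0], 0],
    [0.4, [4, 37, 0], 0],
    [0.4, [4, 37, 0], 0],
    [0.4, [4, 37, 0], 0],
    [0.4, [4, 37, 0], 0],
  ],
)

```text
time: 15.98
tool_pos: [547.7, 205.4, 62.9]
eef_rot: [-0.03, 1.0, 0.0, 0.001]
force: [0.2, -0.4, -1.3]
width: 61.5
finger_force: 0.0
```

Call:
servo_tool(
  targets=[
    [0.4, [4, 36, 0], 0],
    [0.4, [4, 36, 0], 0],
    [0.4, [4, 35, 0], 0],
    [0.4, [0, 0, 0], -0.11],
    [0.4, [0, 0, 0], -0.115],
    [0.4, [0, 0, 0], 0],
    [0.4, [0, 0, 0], 0],
    [0.4, [0, 0, 0], 0],
  ],
)

```text
time: 16.65
tool_pos: [529.6, 309.1, 62.2]
eef_rot: [-0.14, 0.99, 0.0, 0.0]
force: [-0.2, -0.2, -0.2]
width: 61.6
finger_force: 0.0
```

Run:
```python
from h import *
t=grab_frame("top");r,_=measure(t)
print({k:v for k,v in r.items()});print("pale b",[ (tob(p),p[2:4],p[4]-3.5) for p in r["pale"]])
f,P=wristpale();save(f["frame"],"w4.png")
H,S,V=cv2.split(cv2.cvtColor(f["frame"],cv2.COLOR_RGB2HSV))
m=(P[...,2]>22)&(P[...,2]<36)&(P[...,0]>430)&(P[...,0]<600)&(P[...,1]>235)&(P[...,1]<400)&(V<130)&(H<15)
n,l,st,_=cv2.connectedComponentsWithStats(m.astype(np.uint8))
for i in range(1,n):
    if st[i,4]>200:q=P[l==i];print(rectp(q[:,:2]),q[:,2].mean())
print(sense()["tool_pos"],sense()["eef_rot"])
```

```text
{'strips': array([ 565.7, -154.4,  307.2,  248.5,  -86.5]), 'green': array([ 553.8, -143.9,  284. ,  225.1,  -86.5]), 'pale': [array([ 611.5, -161.7,  108.5,   38.8,    3.3]), array([ 616.3, -236.7,  108.5,   82.6,    3.4])]}
pale b [(array([ 44.7, -10. ]), array([108.5,  38.8]), np.float64(-0.20000000000000018)), (array([ 44.9, -85.2]), array([108.5,  82.6]), np.float64(-0.10000000000000009))]
[528.8 310.9 109.9  40.4  16.2] 29.633061541050928
[529.59494843 308.79869979  61.92960574] [-1.40745830e-01  9.90045742e-01  8.83576896e-05  1.80128224e-04]
```

View pics/w4.png

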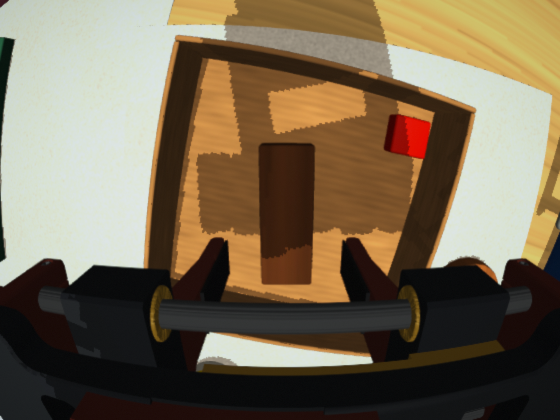

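The wrist view shows the dark stave (287,215) centred between the open fingers and aligned with them, and the offcut (407,136) well away.

Call:
servo_tool(
  targets=[
    [0.4, [0, 1, 18], 0],
    [0.4, [0, 0, 18], 0],
    [0.4, [0, 0, 18], 0],
    [0.4, [0, 0, 14], 0],
    [0.4, [0, 0, 10], 0],
    [0.4, [0, 0, 7], 0],
    [0.4, [0, 0, 3], 0],
    [0.4, [0, 0, 0], 0],
  ],
)

```text
time: 17.42
tool_pos: [529.0, 309.9, -26.9]
eef_rot: [-0.142, 0.99, -0.0, -0.0]
force: [0.1, 0.6, -0.1]
width: 61.4
finger_force: 0.0
```

Call:
servo_tool(
  targets=[
    [-0.3, [0, 0, 0], 0],
    [-0.3, [0, 0, 0], 0],
    [-0.3, [0, 0, 0], 0],
    [-0.3, [0, 0, 0], 0],
    [-0.3, [0, 0, -10], 0],
    [-0.3, [0, 0, -20], 0],
    [-0.3, [0, 0, -25], 0],
    [-0.3, [0, 0, -25], 0],
  ],
  newtons=30,
)

```text
time: 18.08
tool_pos: [528.5, 309.8, 54.7]
eef_rot: [-0.142, 0.99, -0.0, -0.001]
force: [0.2, 0.2, -0.5]
width: 40.2
finger_force: 30.0
```

Call:
servo_tool(
  targets=[
    [-0.3, [0, 0, 0], 0.11],
    [-0.3, [0, 0, 0], 0.115],
    [-0.3, [-4.5, -37, 0], 0],
    [-0.3, [-4.5, -37, 0], 0],
    [-0.3, [-4.5, -37, 0], 0],
    [-0.3, [-4.5, -37, 0], 0],
    [-0.3, [-4.5, -37, 0], 0],
    [-0.3, [-4.5, -37, 0], 0],
  ],
)

```text
time: 18.75
tool_pos: [569.5, 88.5, 54.5]
eef_rot: [-0.03, 1.0, 0.0, 0.0]
force: [0.1, 0.4, 0.1]
width: 40.2
finger_force: 30.0
```

Call:
servo_tool(
  targets=[
    [-0.3, [-4.5, -37, 0], 0],
    [-0.3, [-4.5, -37, 0], 0],
    [-0.3, [-4.5, -37, 0], 0],
    [-0.3, [-4.5, -37, 0], 0],
    [-0.3, [-4.5, -36, 0], 0],
    [-0.3, [0, 0, 10], 0],
    [-0.3, [0, 0, 15], 0],
    [-0.3, [0, 0, 10], 0],
  ],
)

```text
time: 19.42
tool_pos: [602.6, -92.8, 18.3]
eef_rot: [-0.029, 1.0, 0.0, -0.0]
force: [-1.1, -0.2, -0.8]
width: 39.7
finger_force: 30.0
```

Call:
servo_tool(
  targets=[
    [-0.3, [0, 0, 12], 0],
    [-0.3, [0, 0, 9], 0],
    [-0.3, [0, 0, 6], 0],
    [-0.3, [0, 0, 2.5], 0],
    [-0.3, [-2, 0, 0], 0],
    [-0.3, [-2, 0, 0], 0],
    [-0.3, [-2, 0, 0], 0],
    [-0.3, [0, -5, 0], 0],
  ],
)

```text
time: 20.08
tool_pos: [608.2, -95.9, -11.1]
eef_rot: [-0.031, 1.0, 0.0, -0.001]
force: [-4.0, 1.8, -0.6]
width: 40.0
finger_force: 30.0
```

Call:
servo_tool(
  targets=[
    [-0.3, [0, -8, 0], 0],
    [-0.3, [0, -7, 0], 0],
    [-0.3, [0, -6, 0], 0],
    [-0.3, [0, -4, 0], 0],
    [-0.3, [0, -3, 0], 0],
    [-0.3, [0, -3, 0], 0],
    [-0.3, [0, -2, 0], 0],
    [-0.3, [0, 0, 0], 0],
  ],
)

```text
time: 20.75
tool_pos: [610.4, -130.6, -11.2]
eef_rot: [-0.03, 1.0, 0.0, -0.001]
force: [-4.8, 0.4, -0.4]
width: 39.7
finger_force: 30.0
```

Run:
```python
from h import *
wstaves()
```

```text
[ 26.3 -71.3] [129.9  73.5] -89.9 43.4 1.2
[ 87.7 -98.9] [15.8  9.9] -93.5 43.6 0.5
tool b [45.5 21.1]
```

Call:
servo_tool(
  targets=[
    [0.1, [1, 5, 0], 0],
    [0.1, [0, 0, 0], 0],
    [0.1, [0, 0, -10], 0],
    [0.1, [0, 0, -15], 0],
    [0.1, [0, 0, -16], 0],
    [-1, [0, 20, 0], 0],
    [-1, [0, 20, 0], 0],
    [-1, [0, 0, 0], 0],
  ],
  newtons=20,
)

```text
time: 21.47
tool_pos: [608.6, -82.8, 31.7]
eef_rot: [-0.031, 1.0, 0.0, 0.001]
force: [-0.2, 0.1, 0.6]
width: 31.9
finger_force: 0.0
```

Call:
servo_tool(
  targets=[
    [-1, [0, 0, 10], 0],
    [-1, [0, 0, 10], 0],
    [-1, [0, 0, 10], 0],
    [-1, [0, 0, 8], 0],
    [-1, [0, 0, 4], 0],
    [-1, [0, 0, 1], 0],
    [-1, [0, -3, 0], 0],
    [-1, [0, -4, 0], 0],
  ],
)

```text
time: 22.13
tool_pos: [608.1, -92.2, -12.9]
eef_rot: [-0.03, 1.0, -0.0, 0.0]
force: [-0.0, -0.3, -0.1]
width: 0.1
finger_force: 0.0
```

Call:
servo_tool(
  targets=[
    [-1, [0, -4, 0], 0],
    [-1, [0, -3, 0], 0],
    [-1, [0, -3, 0], 0],
    [-1, [0, -2, 0], 0],
    [-1, [0, -2, 0], 0],
    [-1, [0, -1, 0], 0],
    [-1, [0, -1, 0], 0],
    [-1, [0, 0, 0], 0],
  ],
)

```text
time: 22.8
tool_pos: [608.9, -108.0, -12.9]
eef_rot: [-0.03, 1.0, -0.0, 0.0]
force: [-0.1, -0.4, -0.2]
width: 0.7
finger_force: 0.0
```

Call:
servo_tool(
  targets=[
    [-1, [0, -1, 0], 0],
    [-1, [0, -1, 0], 0],
    [-1, [0, -1, 0], 0],
    [-1, [0, -1, 0], 0],
    [-1, [0, -1, 0], 0],
    [-1, [0, 0, 0], 0],
    [-1, [0, 0, 0], 0],
    [-1, [0, 0, 0], 0],
  ],
)

```text
time: 23.47
tool_pos: [609.2, -112.9, -12.9]
eef_rot: [-0.03, 1.0, -0.0, -0.0]
force: [-0.3, 1.2, -0.0]
width: 0.6
finger_force: 0.5
```

Run:
```python
from h import *
wstaves("w5.png")
```

```text
[ 25.8 -73.3] [129.6  72.8] -90.1 43.5 1.0
[ 88.2 -55.5] [63.5 15.3] -92.4 43.6 0.6
tool b [45.3 38.8]
```

View pics/w5.png

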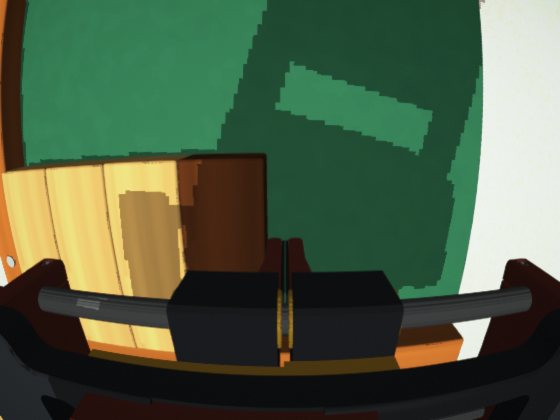

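The four staves now look side by side, with the dark one (225,210) touched by the closed fingers. I'll push until the force rises.

Call:
servo_tool(
  targets=[
    [-1, [0, -1, 0], 0],
    [-1, [0, -1, 0], 0],
    [-1, [0, -0.5, 0], 0],
    [-1, [0, -0.5, 0], 0],
    [-1, [0, 0, 0], 0],
    [-1, [0, 0, 0], 0],
    [-1, [0, 0, 0], 0],
    [-1, [0, 0, 0], 0],
  ],
)

```text
time: 24.18
tool_pos: [608.8, -114.0, -12.9]
eef_rot: [-0.03, 1.0, 0.001, -0.001]
force: [-1.0, 11.4, 3.4]
width: 0.4
finger_force: 5.5
```

Call:
servo_tool(
  targets=[
    [-1, [0, 4, 0], 0],
    [-1, [0, 4, 0], 0],
    [-1, [0, 0, -20], 0],
    [-1, [0, 0, -30], 0],
    [-1, [0, 0, -30], 0],
    [-1, [35, 15, 0], 0],
    [-1, [35, 15, 0], 0],
    [-1, [35, 15, 0], 0],
  ],
)

```text
time: 24.85
tool_pos: [500.7, -69.3, 67.7]
eef_rot: [-0.03, 1.0, -0.0, 0.001]
force: [0.3, -0.2, 1.0]
width: 0.7
finger_force: 0.0
```

Call:
servo_tool(
  targets=[
    [0, [20, 35, 0], 0],
    [0, [0, 35, 0], 0],
    [0, [0, 35, 0], 0],
    [0, [0, 35, 0], 0],
    [0, [0, 35, 0], 0],
    [0, [0, 0, 0], 0],
    [0, [0, 0, 0], 0],
    [0, [0, 0, 0], 0],
  ],
)

```text
time: 25.52
tool_pos: [470.9, 104.0, 67.1]
eef_rot: [-0.031, 1.0, -0.0, 0.0]
force: [0.5, -0.3, 0.3]
width: 43.8
finger_force: 0.0
```

Run:
```python
from h import *
t=grab_frame("top");r,(H,S,V,X,Y,Z)=measure(t)
print(r["strips"],[(tob(p),p[2:4],p[4]-3.5) for p in r["pale"]])
m=(V<115)&(H<14)&(S>100)&(Z>34)&(X>520)&(X<662)&(Y>-180)&(Y<-60)
p=rect(t,m,43);print("d",tob(p),p[2:4],p[4]-3.5)
# per-stave near and far ends in board frame
a=(Z>36)&(Z<50)&(X>500)&(X<700)&(Y>-300)&(Y<-90)&(((H>=17)&(S>60)&(V>120))|m)
v,u=np.nonzero(a);q=np.array([tob(k) for k in cast(t,np.c_[u,v],43)])
for y in(-110,-70,-30,10):
    k=abs(q[:,1]-y)<15;print(y,q[k,0].min(),q[k,0].max())
k=abs(q[:,0]-30)<50;print(q[k,1].min(),q[k,1].max())
save(cv2.resize(t["frame"][150:275,270:420],None,fx=4,fy=4,interpolation=cv2.INTER_CUBIC),"top2.png")
```

```text
[ 566.3 -154.4  307.2  247.3  -86.5] [(array([ 44.6, -70.4]), array([120.2, 108.5]), np.float64(-89.5))]
d [42.6 10.1] [108.5  40.1] 0.0
-110 -9.4 99.1
-70 -9.4 98.6
-30 -9.6 98.6
10 -11.6 96.3
-130.3 30.2
```

View pics/top2.png

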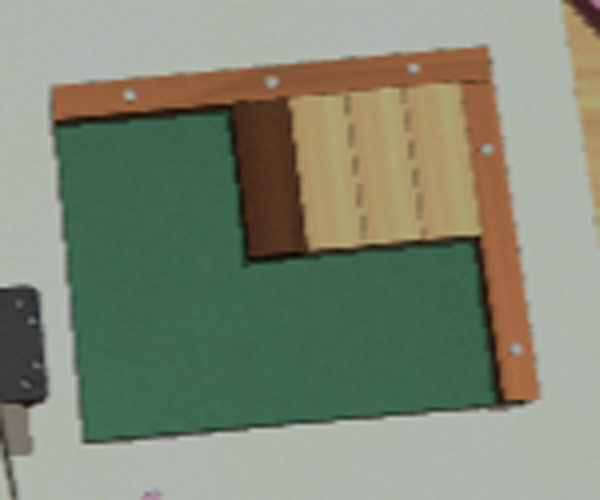

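The top view shows a tight row: pale staves at (325..450,165) and the dark one at (268,180), its far end about 2 mm short of the fence. I'll nudge the dark stave's near end.

Call:
servo_tool(
  targets=[
    [-1, [-5, -36, 0], 0],
    [-1, [-5, -36, 0], 0],
    [-1, [-5, -36, 0], 0],
    [-1, [-5, -36, 0], 0],
    [-1, [-5, -36, 0], 0],
    [-1, [-5, -36, 0], 0],
    [-1, [-5, -36, 10], 0],
    [-1, [0, -1, 15], 0],
  ],
)

```text
time: 26.23
tool_pos: [523.8, -153.8, 43.4]
eef_rot: [-0.027, 1.0, -0.002, 0.003]
force: [0.4, -0.4, 0.4]
width: 0.7
finger_force: 0.0
```

Call:
servo_tool(
  targets=[
    [-1, [0, 0, 15], 0],
    [-1, [0, 0, 15], 0],
    [-1, [0, 0, 12], 0],
    [-1, [0, 0, 8], 0],
    [-1, [0, 0, 5], 0],
    [-1, [-4, 0, 0], 0],
    [-1, [-4, 0, 0], 0],
    [-1, [-4, 0, 0], 0],
  ],
)

```text
time: 26.9
tool_pos: [534.2, -145.6, -12.2]
eef_rot: [-0.03, 1.0, -0.0, 0.001]
force: [0.3, 0.2, 0.8]
width: 0.2
finger_force: 0.0
```

Call:
servo_tool(
  targets=[
    [-1, [-3, 0, 0], 0],
    [-1, [-3, 0, 0], 0],
    [-1, [-2, 0, 0], 0],
    [-1, [-1, 0, 0], 0],
    [-1, [-1, 0, 0], 0],
    [-1, [0, 0, 0], 0],
    [-1, [0, 0, 0], 0],
    [-1, [0, 0, 0], 0],
  ],
)

```text
time: 27.57
tool_pos: [542.8, -144.9, -13.0]
eef_rot: [-0.03, 1.0, 0.0, -0.0]
force: [0.5, -0.4, -0.4]
width: 0.3
finger_force: 0.0
```

Call:
servo_tool(
  targets=[
    [-1, [-1, 0, 0], 0],
    [-1, [-1, 0, 0], 0],
    [-1, [-1, 0, 0], 0],
    [-1, [-1, 0, 0], 0],
    [-1, [-0.5, 0, 0], 0],
    [-1, [0, 0, 0], 0],
    [-1, [0, 0, 0], 0],
    [-1, [0, 0, 0], 0],
  ],
)

```text
time: 28.23
tool_pos: [543.9, -144.4, -13.4]
eef_rot: [-0.03, 1.0, 0.001, -0.003]
force: [-10.0, -2.8, 7.2]
width: 0.4
finger_force: 5.1
```

Call:
servo_tool(
  targets=[
    [-1, [-1, 0, 0], 0],
    [-1, [-1, 0, 0], 0],
    [-1, [0, 0, 0], 0],
    [-1, [0, 0, 0], 0],
    [-1, [0, 0, 0], 0],
    [-1, [0, 0, 0], 0],
    [-1, [0, 0, 0], 0],
    [-1, [0, 0, 0], 0],
  ],
)

```text
time: 28.9
tool_pos: [543.8, -144.2, -13.6]
eef_rot: [-0.03, 1.0, 0.001, -0.005]
force: [-16.3, -3.9, 10.3]
width: 0.5
finger_force: 8.0
```

Call:
servo_tool(
  targets=[
    [-1, [4, 0, 0], 0],
    [-1, [10, 0, 0], 0],
    [-1, [15, 0, -10], 0],
    [-1, [20, 0, -20], 0],
    [-1, [20, 20, -30], 0],
    [-1, [0, 38, -20], 0],
    [-1, [0, 40, 0], 0],
    [-1, [0, 40, 0], 0],
  ],
)

```text
time: 29.57
tool_pos: [473.2, -11.3, 68.1]
eef_rot: [-0.029, 1.0, -0.0, 0.002]
force: [0.4, 0.5, -0.8]
width: 0.3
finger_force: 0.0
```

Call:
servo_tool(
  targets=[
    [0, [0, 38, 0], 0],
    [0, [0, 38, 0], 0],
    [0, [0, 38, 0], 0],
    [0, [0, 0, 0], 0],
    [0, [0, 0, 0], 0],
    [0, [0, 0, 0], 0],
    [0, [0, 0, 0], 0],
    [0, [0, 0, 0], 0],
  ],
)

```text
time: 30.23
tool_pos: [465.6, 100.5, 66.4]
eef_rot: [-0.029, 1.0, -0.0, -0.0]
force: [-0.5, -0.9, -0.1]
width: 43.8
finger_force: 0.0
```

Run:
```python
from h import *
for _ in range(2):
    t=grab_frame("top");r,(H,S,V,X,Y,Z)=measure(t)
    m=(V<115)&(H<14)&(S>100)&(Z>34)&(X>520)&(X<662)&(Y>-180)&(Y<-60)
    p=rect(t,m,43);print("d",tob(p),p[2:4],p[4]-3.5,[(tob(p),p[2:4],p[4]-3.5) for p in r["pale"]])
    a=(Z>36)&(Z<50)&(X>500)&(X<700)&(Y>-300)&(Y<-90)&(((H>=17)&(S>60)&(V>120))|m)
    v,u=np.nonzero(a);q=np.array([tob(k) for k in cast(t,np.c_[u,v],43)])
    for y in(-110,-70,-30,10):
        k=abs(q[:,1]-y)<15;print(y,q[k,0].min(),q[k,0].max())
    k=abs(q[:,0]-30)<50;print(q[k,1].min(),q[k,1].max())
    k=abs(q[:,0]-85)<10;print(q[k,1].min(),q[k,1].max())
```

```text
d [42.9 10. ] [107.5  39.8] 0.0 [(array([ 44.6, -70.7]), array([120.2, 109. ]), np.float64(-89.9))]
-110 -9.4 99.1
-70 -9.4 99.1
-30 -9.6 98.6
10 -10.1 96.3
-130.7 29.9
-130.1 29.9
d [42.7 10.2] [108.2  39.9] -0.20000000000000018 [(array([ 44.6, -70.5]), array([120. , 108.8]), np.float64(-89.8))]
-110 -9.4 99.1
-70 -9.4 98.8
-30 -9.6 98.9
10 -10.6 96.3
-130.7 30.2
-130.1 29.9
```

```bash
python3 -c "
from cell import *
print(finish_job())"
```

```text
the job is handed in; nothing more can be done
None
```

The job is handed in at about 30 s of the 70 s allowed. By the last top-camera check, all four staves lie flat in one tight, square row against the fence and stop, the arm is clear, and the red offcut was left in the box. No verdict came back.

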